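# Heft the stock canisters and hold up the full one

## Robot

A 7-joint arm with a two-finger parallel gripper is mounted at the origin on a cart in front of the work surface, level with it; the furniture and walls round the work are solid. World frame = base frame: x ahead of the robot, y to its left, z up, the work surface at z = 0. Lengths are in m, angles in degrees, forces in N, time in s.
With the tool pointing down it reaches from about 0.4 to 0.85 m from the base axis. Payload 4.5 kg.
Tool frame: the origin (TCP) lies on the centre line of the jaws, within the pads' length; the fingertips stand 17 mm ahead of it and the grasp point (between the pads) lies 2 mm behind it; x points along the fingers, y is the direction in which the jaws open and shut, and the axes are right-handed (so a half turn about x gives the same grasp; the last joint's range is limited). The gripper opens to 85 mm and grips with 20 to 120 N. Pads are 22 mm wide; open, the fingers measure 114 mm over their backs; the gripper's body (76 mm by 85 mm) begins 54 mm behind the grasp point. The pads swing forward as they close: fully open they stand 13 mm farther back than shut.
Start: joints at [-68.251, 39.483, -11.15, 89.685, 9.013, 51.709, -12.324], TCP at [0.212, 0.588, 0.248] pointing down, gripper open.
Joint ranges: [-172.22, 172.22], [-26.19, 119.32], [-84.43, 86.54], [7.71, 146.69], [-57.33, 237.33], [2.42, 119.75], [-152.13, 152.13]. Speed limits (degrees/s): [147.25, 147.25, 180, 180, 180, 180, 180].

## Interface

Orientations are given as [roll, pitch, yaw] about the fixed x, y, z axes, in that order (R = Rz(yaw) Ry(pitch) Rx(roll)).
In Python, from workcell import robot, grab_frame gives the robot as it stands.
- The arm moves only by the tool carry_out, never from a script. Its argument "rows" is one flat list of numbers, 6 for each row, row after row: the shift along the world's x, y, z in mm, then the turn, a rotation vector about the world's x, y, z in degrees. In form: [dx, dy, dz, wx, wy, wz, dx, dy, dz, wx, wy, wz, ...]. A call has 1 to 12 rows; each row shifts and turns the commanded pose from where the row before left it; what a row does not reach is not made up. A row lasts 1/8 s, in which the tool goes at most 62.5 mm and 10.7 degrees, less where a joint would pass 70% of its speed; a pose out of reach is approached as far as the arm can. A call is refused whole if a number of a shift passes 62.5 or a number of a turn 10.7, either way. A call with a gripper value outside its range is refused whole. "jaw" is the opening, from 0 (shut) to 1 (fully open), set as the call begins (left out, the last holds). The fingers move at their own pace and stop on an object; "grip_force" is the grip in N (left out, the last holds). Time passes only in rows, so rows that do not move let the fingers close. It gives the time, the measured TCP pose, the force and the opening at its end, in the units of the state.
- robot.get_state(): the state, without advancing time (a new reading comes with each control period).
- grab_frame(name): name is "scene" or "side" or "wrist"; returns a dict with "image" (384x512x3 uint8, blue, green, red), "intrinsics" (3x3 intrinsics, pixels), "extrinsics" (4x4, takes a point from camera to world coordinates); the wrist camera has in their place "hand_eye" (4x4, takes a point from camera to tool coordinates, whose origin is the TCP and whose axes are the tool frame's). Camera axes: x right, y down, z forward; pixel columns grow to the right and rows downward; lengths in m; the calibration is good to about 2 mm. A picture is of the moment at which its call begins: read the wrist's pose just before it. There is no depth.
- robot.hand_in(): hands the job in, once; it reports no verdict.
The state is a dict: "time": time; "joint_pos": joint angles; "qvel": joint speeds; "joint_torque": joint torques, N m; "eef_pos": TCP position; "ee_rot": TCP orientation; "contact_force": force on the tool from outside, world axes, zero at the start; "torque": the same for the moment, N m; "width": finger opening in m.
Only numpy, scipy, OpenCV 4.12 (cv2) and the standard library are available. Lean on these libraries where they do the work, as an engineer would, in place of code of your own. Each camera call takes 0.05 s, during which the arm holds its last target.

## Task

Only one of the three identical closed canisters under the clear guard is still full. Slide the guard fully open to the right and leave it open, then heft the canisters one at a time from left to right, lifting each well clear of the board and standing it back upright in its place before the next, to feel which is the heaviest. Finish while holding the heaviest one still and upright about 15 cm above the board, not letting go, with the other two standing in their places and the things around left alone.

Things in the scene. Friction and masses are not known exactly. Their poses are not given: they have to be found in the camera images.
- rack: Low dark wooden board with two aluminium guide rails along it, fixed on the counter (its place and small yaw vary). Origin on the counter under the middle canister place; x across the board (away from the robot at yaw 0), y along it to the left, z up. Board 130 mm wide (x), from y = -465 to +150 mm, its top 10 mm above the counter; rails at x = +-60 mm, tops 17 mm above the counter, end stops to 22 mm. The canisters' three places lie at y = +100, 0, -100 mm on cork discs.
- guard (a joint): Travel of the clear guard along the rails: 0 = shut, over all three canister places; 0.32 = fully open, at the right end of the board (board's -y). At the start shut or up to 0.04 open. It slides against about 2 N of friction and stays where it is left. The guard is an upside-down U of clear plastic with aluminium edges, open at both ends, 280 mm long, its top face 114 mm above the counter; shut, it spans y = -140 to +140 mm of the board, fully open y = -460 to -180 mm.
- guard_knob (a point): Grip point of the round upright steel knob on top of the guard near its left end (115 mm left of the guard's middle, on the board's centre line); moves with the guard. Knob 22 to 26 mm across, 42 mm high, standing on the guard from 117 to 159 mm above the counter; this point is 142 mm above the counter.
- place_left (a point): Centre of the left canister place (cork disc, 76 mm across) on the board's top face, 10 mm above the counter, at y = +100 mm of the board.
- place_middle (a point): Centre of the middle canister place (cork disc, 76 mm across) on the board's top face, 10 mm above the counter, at y = 0 mm of the board.
- place_right (a point): Centre of the right canister place (cork disc, 76 mm across) on the board's top face, 10 mm above the counter, at y = -100 mm of the board.
- tin_a_mid (a point): Centre (half-way up, 42.5 mm above its underside) of one of three identical closed round canisters with press lids, upright, 67 mm in diameter, 85 mm high; z is its axis. Which canister stands in which place varies. All three look alike, but one weighs about 0.58 to 0.78 kg and the other two 0.18 to 0.34 kg each; the heaviest may stand in any place.
- tin_b_mid (a point): Centre (half-way up, 42.5 mm above its underside) of one of three identical closed round canisters with press lids, upright, 67 mm in diameter, 85 mm high; z is its axis. Which canister stands in which place varies. All three look alike, but one weighs about 0.58 to 0.78 kg and the other two 0.18 to 0.34 kg each; the heaviest may stand in any place.
- tin_c_mid (a point): Centre (half-way up, 42.5 mm above its underside) of one of three identical closed round canisters with press lids, upright, 67 mm in diameter, 85 mm high; z is its axis. Which canister stands in which place varies. All three look alike, but one weighs about 0.58 to 0.78 kg and the other two 0.18 to 0.34 kg each; the heaviest may stand in any place.
- desk_bell_at (a point): Bystander, not to be disturbed: counter bell, domed, 72 mm across, 52 mm high; the point is the centre of its underside, on the counter.
- order_block_at (a point): Bystander, not to be disturbed: pad of order slips, 100 x 70 x 14 mm; the point is the centre of its underside, on the counter.
- drum_at (a point): Bystander, not to be disturbed: round lidded paper box, 73 mm across, 44 mm high; the point is the centre of its underside, on the counter.
- pay_terminal_at (a point): Bystander, not to be disturbed: black hand-held card terminal with keys, 150 x 62 x 24 mm; the point is the centre of its underside, on the counter.

How it is judged:
By the outcome, as a careful person would: the job done as asked, in the order asked, and still so for the second after the job is handed in, while the arm keeps its last pose, push and grip.
It also fails if it takes over 72 s, if anything falls off the work surface, if the arm or the gripper's body presses on something with over 40 N, if the wrist force passes 120 N, or if a joint passes its speed limit or range.

## Working session

There is one attempt and no reset: what is moved stays moved. The work goes in short steps, Python scripts to look and compute and a tool call to move; the robot and the scene stay as the last step left them, time stands still between calls to the robot, and variables do not carry over. Pictures are saved under pics/ and viewed, and the job is handed in when it is done.

Besides the shell and the picture viewer there is one more tool, called after "Call:" by a JSON object that holds its "fn" and its "kwargs", one argument or row to a line. carry_out: Moves the arm, as the interface text tells. Its arguments: {"type":"object","properties":{"rows":{"type":"array","items":{"type":"number"}},"jaw":{"type":"number"},"grip_force":{"type":"number"}},"required":["rows"]}

```bash
ls; mkdir -p pics
python3 - <<'E'
from workcell import robot, grab_frame
import cv2,numpy as np
print(robot.get_state())
for n in ["scene","side","wrist"]:
    f=grab_frame(n); cv2.imwrite(f"pics/{n}0.png",f["image"])
    np.savez(f"{n}.npz",**f)
    print(n,{k:np.round(v,4).tolist() for k,v in f.items() if k!="image"})
E
```

```text
pics
{'time': 0.0, 'joint_pos': array([-68.2520304 ,  39.53312174, -11.14378462,  89.74580521,
         9.01205758,  51.70941266, -12.3254213 ]), 'qvel': array([-0.07191427,  0.11463376, -0.01602107, -0.04028575, -0.04553026,
       -0.12254204,  0.00718778]), 'joint_torque': array([ 2.43334780e-04, -5.39609993e+01, -1.26651373e+00, -1.58546573e+01,
        9.09256283e-03,  9.41938197e-03,  1.54577356e-05]), 'eef_pos': array([0.21166921, 0.58740035, 0.24747989]), 'ee_rot': array([ -85.6856485 ,   89.89341656, -105.49433259]), 'contact_force': array([ 0.08609323, -0.0055731 ,  0.70969613]), 'torque': array([-0.01653984,  0.0169859 ,  0.0281381 ]), 'width': 0.08528461019515027}
scene {'intrinsics': [[455.9059, 0.0, 251.2876], [0.0, 455.9059, 199.8989], [0.0, 0.0, 1.0]], 'extrinsics': [[-0.83, -0.3729, 0.4149, -0.0354], [-0.5576, 0.5348, -0.6348, 1.1524], [0.0148, -0.7582, -0.6518, 0.9704], [0.0, 0.0, 0.0, 1.0]]}
side {'intrinsics': [[392.8886, 0.0, 248.7994], [0.0, 392.8886, 189.1207], [0.0, 0.0, 1.0]], 'extrinsics': [[-0.9981, -0.0387, 0.0476, 0.4625], [-0.0612, 0.6734, -0.7368, 1.3113], [-0.0035, -0.7383, -0.6745, 1.0387], [0.0, 0.0, 0.0, 1.0]]}
wrist {'intrinsics': [[307.9757, 0.0, 256.0897], [0.0, 307.9757, 190.9674], [0.0, 0.0, 1.0]], 'hand_eye': [[0.0012, -0.2689, 0.9632, -0.1257], [1.0, 0.0002, -0.0012, -0.0002], [0.0002, 0.9632, 0.2689, -0.0686], [0.0, 0.0, 0.0, 1.0]]}
```

View pics/scene0.png

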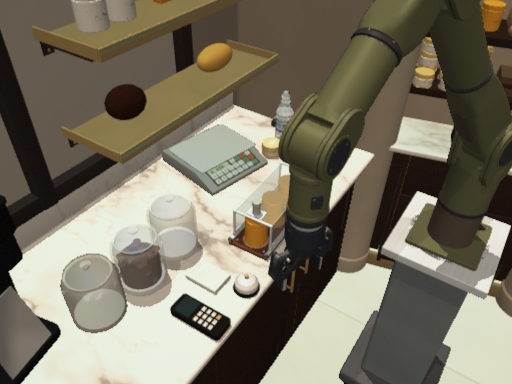

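View pics/side0.png

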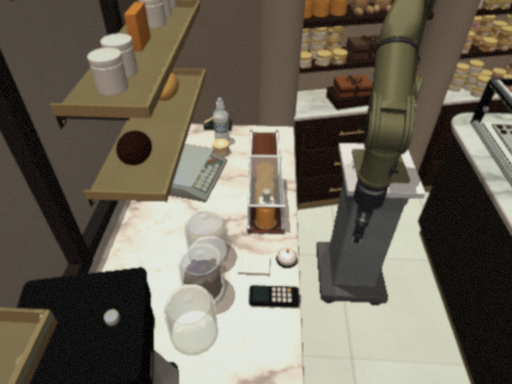

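View pics/wrist0.png

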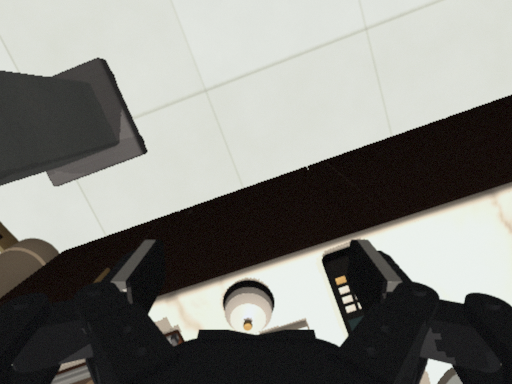

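Run:
```python
import cv2,numpy as np
a=cv2.imread("pics/side0.png")[120:250,215:315]; cv2.imwrite("pics/side0z.png",cv2.resize(a,None,fx=4.5,fy=4.5,interpolation=cv2.INTER_CUBIC))
a=cv2.imread("pics/scene0.png")[130:280,190:350]; cv2.imwrite("pics/scene0z.png",cv2.resize(a,None,fx=4,fy=4,interpolation=cv2.INTER_CUBIC))
```

```text
(no output)
```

View pics/side0z.png

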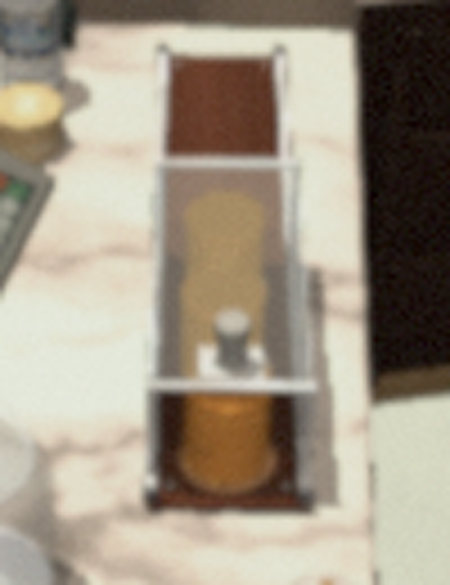

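View pics/scene0z.png

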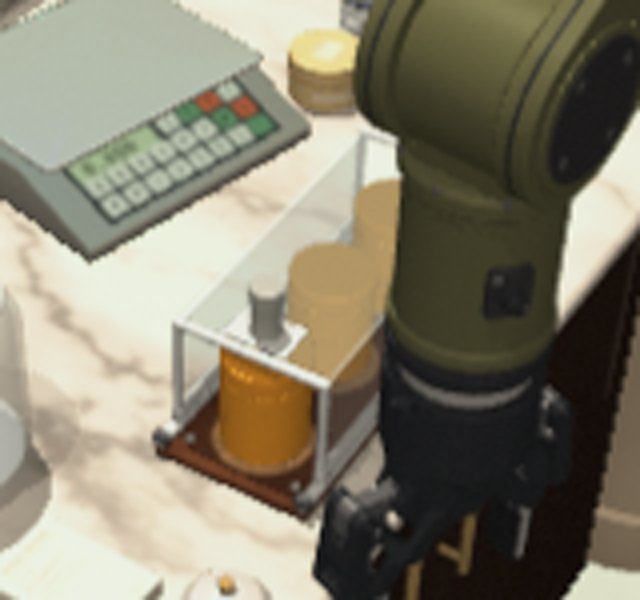

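```bash
cat > h.py <<'E'
import numpy as np
def ray(name,u,v,f=None):
    f=f or np.load(f"{name}.npz"); K=f["intrinsics"];E=f["extrinsics"]
    d=E[:3,:3]@np.linalg.solve(K,[u,v,1]); return E[:3,3],d
def plane(name,u,v,z):
    o,d=ray(name,u,v); return o+d*(z-o[2])/d[2]
def tri(r1,r2):
    (o,d),(p,e)=r1,r2
    A=np.c_[d,-e]; s=np.linalg.lstsq(A,p-o,rcond=None)[0]
    a,b=o+s[0]*d,p+s[1]*e; return (a+b)/2,np.linalg.norm(a-b)
E
python3 - <<'E'
from h import *
np.set_printoptions(precision=4,suppress=True)
Z=lambda u,v:(215+u/4.5,120+v/4.5); S=lambda u,v:(190+u/4,130+v/4)
print("knob top",tri(ray("side",*Z(232,320)),ray("scene",*S(267,286))),plane("side",*Z(232,320),.159),plane("scene",*S(267,286),.159))
for n,p,z in [("nearL",(150,486),.022),("nearR",(306,486),.022),("farL",(162,49),.022),("farR",(279,49),.022),("board nl",(163,508),0),("board nr",(308,508),0),("board fl",(170,58),.01),("board fr",(276,58),.01),("guard nl",(150,386),.114),("guard nr",(314,386),.114),("guard fl",(155,163),.114),("guard fr",(298,163),.114),("tin base",(228,490),.012)]:
    print(n,plane("side",*Z(*p),z))
for n,p,z in [("near L",(162,440),.022),("near R",(305,497),.022),("guard nl",(178,322),.114),("guard nr",(325,383),.114),("guardfl",(365,135),.114)]:
    print("sc",n,plane("scene",*S(*p),z))
E
```

```text
knob top (array([0.4653, 0.3584, 0.1595]), np.float64(0.0016476773934504284)) [0.4654 0.3567 0.159 ] [0.4651 0.3591 0.159 ]
nearL [0.5236 0.4    0.022 ]
nearR [0.4038 0.393  0.022 ]
farL [ 0.5483 -0.1945  0.022 ]
farR [ 0.4295 -0.2012  0.022 ]
board nl [0.5134 0.4025 0.    ]
board nr [0.4011 0.3959 0.    ]
board fl [ 0.5402 -0.1965  0.01  ]
board fr [ 0.432  -0.2025  0.01  ]
guard nl [0.5242 0.3835 0.114 ]
guard nr [0.4029 0.3765 0.114 ]
guard fl [0.5367 0.114  0.114 ]
guard fr [0.4149 0.1071 0.114 ]
tin base [0.4636 0.3917 0.012 ]
sc near L [0.5184 0.4108 0.022 ]
sc near R [0.4034 0.3987 0.022 ]
sc guard nl [0.5229 0.383  0.114 ]
sc guard nr [0.4055 0.3764 0.114 ]
sc guardfl [0.5298 0.1174 0.114 ]
```

```bash
cat >> h.py <<'E'
from scipy.spatial.transform import Rotation as Ro
def st():
    from workcell import robot
    s=robot.get_state(); R=Ro.from_euler('xyz',s['ee_rot'],degrees=True)
    return s,R
def report(yaw=2.7):
    s,R=st(); M=R.as_matrix()
    y=np.radians(yaw); 
    best=None
    for sg in (1,-1):
        ty=sg*np.array([np.cos(y),np.sin(y),0]); tx=np.array([0,0,-1.])
        T=np.c_[tx,ty,np.cross(tx,ty)]
        w=(Ro.from_matrix(T)*R.inv()).as_rotvec(degrees=True)
        if best is None or np.linalg.norm(w)<np.linalg.norm(best): best=w
    print("t",round(s['time'],2),"pos mm",np.round(s['eef_pos']*1000,1),"tool x",np.round(M[:,0],3),"tool y",np.round(M[:,1],3))
    print("turn needed",np.round(best,2),"F",np.round(s['contact_force'],2),"w",round(s['width']*1000,1),"q",np.round(s['joint_pos'],1))
E
python3 -c "
from h import *
report()"
```

```text
t 0.15 pos mm [211.7 587.6 247.7] tool x [-0.    -0.001 -1.   ] tool y [ 0.339  0.941 -0.001]
turn needed [ 5.000e-02 -6.000e-02 -6.749e+01] F [ 0.02 -0.01 -0.21] w 85.5 q [-68.3  39.5 -11.1  89.7   9.   51.7 -12.3]
```

Call:
{"fn": "carry_out", "kwargs": {
  "rows": [25.3,-23,0,0,0,-6.75,25.3,-23,0,0,0,-6.75,25.3,-23,0,0,0,-6.75,25.3,-23,0,0,0,-6.75,25.3,-23,0,0,0,-6.75,25.3,-23,0,0,0,-6.75,25.3,-23,0,0,0,-6.75,25.3,-23,0,0,0,-6.75,25.3,-23,0,0,0,-6.75,25.3,-23,0,0,0,-6.75,0,0,0,0,0,0,0,0,0,0,0,0],
  "jaw": 1,
  "grip_force": 40
}}

```text
time: 1.65
eef_pos: [0.464, 0.3587, 0.248]
ee_rot: [-112.8, 89.9, 160.0]
contact_force: [0.6, 0.9, -0.2]
width: 0.0853
```

Run:
```python
from h import *
from workcell import grab_frame
import cv2
report()
s,R=st(); f=grab_frame("wrist"); cv2.imwrite("pics/wrist1.png",f["image"])
def proj(p):
    c=f["hand_eye"]; t=R.inv().apply(np.array(p)-s['eef_pos']); q=c[:3,:3].T@(t-c[:3,3]); u=f["intrinsics"]@q; return u[:2]/u[2]
print("knob pred",proj([.465,.358,.159]))
```

```text
t 1.65 pos mm [464.  358.7 248. ] tool x [-0.001  0.    -1.   ] tool y [ 0.999  0.049 -0.001]
turn needed [-0.02 -0.06 -0.08] F [ 0.62  0.91 -0.17] w 85.3 q [-45.8  36.5   6.2  97.1  -5.1  46.7 -34.5]
knob pred [258.48796448 202.50267518]
```

View pics/wrist1.png

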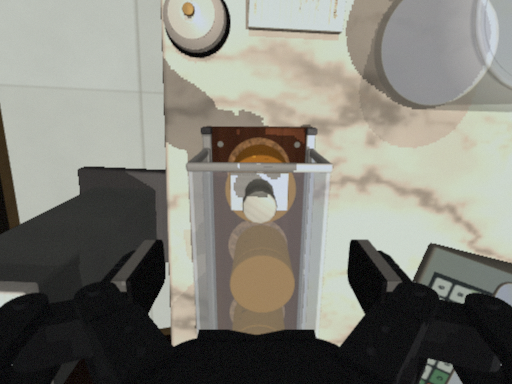

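Call:
{"fn": "carry_out", "kwargs": {
  "rows": [1,-1,-27,0,0,0,1,-1,-27,0,0,0,0,0,-27,0,0,0,0,0,-25,0,0,0,0,0,0,0,0,0],
  "jaw": 1
}}

```text
time: 2.33
eef_pos: [0.4646, 0.3564, 0.1407]
ee_rot: [-66.6, 89.7, -153.8]
contact_force: [-1.0, -0.1, 0.1]
width: 0.0858
```

Call:
{"fn": "carry_out", "kwargs": {
  "rows": [0,0,0,0,0,0,0,0,0,0,0,0,0,0,0,0,0,0,0,0,0,0,0,0,0,0,0,0,0,0,0,0,0,0,0,0],
  "jaw": 0,
  "grip_force": 40
}}

```text
time: 3.08
eef_pos: [0.4664, 0.3563, 0.1432]
ee_rot: [-152.4, 90.0, 120.3]
contact_force: [-1.1, -0.8, 6.0]
width: 0.0247
```

Call:
{"fn": "carry_out", "kwargs": {
  "rows": [0.5,-12,0,0,0,0,1.1,-25,0,0,0,0,1.1,-25,0,0,0,0,1.1,-25,0,0,0,0,1.1,-25,0,0,0,0,1.1,-25,0,0,0,0,1.1,-25,0,0,0,0,1.1,-25,0,0,0,0,1.1,-25,0,0,0,0,1.1,-25,0,0,0,0,1.1,-25,0,0,0,0]
}}

```text
time: 4.45
eef_pos: [0.4771, 0.0934, 0.1432]
ee_rot: [-116.8, 89.9, 155.9]
contact_force: [-2.5, 2.8, 10.0]
width: 0.0246
```

Call:
{"fn": "carry_out", "kwargs": {
  "rows": [0.4,-10,0,0,0,0,0.4,-10,0,0,0,0,0.4,-9,0,0,0,0,0,0,0,0,0,0]
}}

```text
time: 4.95
eef_pos: [0.4784, 0.0628, 0.1431]
ee_rot: [-40.6, 89.9, -128.0]
contact_force: [-2.6, -2.3, 9.5]
width: 0.0244
```

Call:
{"fn": "carry_out", "kwargs": {
  "rows": [0.2,-4,0,0,0,0,0.2,-4,0,0,0,0,0,0,0,0,0,0]
}}

```text
time: 5.32
eef_pos: [0.4787, 0.0558, 0.1431]
ee_rot: [-63.8, 89.9, -151.2]
contact_force: [-4.6, 0.5, 9.1]
width: 0.024
```

Call:
{"fn": "carry_out", "kwargs": {
  "rows": [0.1,-3,0,0,0,0,0.1,-3,0,0,0,0,0,0,0,0,0,0]
}}

```text
time: 5.7
eef_pos: [0.4789, 0.0501, 0.1431]
ee_rot: [-68.6, 89.9, -155.9]
contact_force: [-3.3, 0.2, 10.0]
width: 0.0246
```

Call:
{"fn": "carry_out", "kwargs": {
  "rows": [0.1,-3,0,0,0,0,0.1,-3,0,0,0,0,0,0,0,0,0,0]
}}

```text
time: 6.08
eef_pos: [0.479, 0.0497, 0.1432]
ee_rot: [-172.1, 89.7, 100.9]
contact_force: [-5.1, 12.2, 10.8]
width: 0.0243
```

Call:
{"fn": "carry_out", "kwargs": {
  "rows": [0,2,-1,0,0,0,0,2,-1,0,0,0,0,0,0,0,0,0]
}}

```text
time: 6.45
eef_pos: [0.479, 0.0498, 0.143]
ee_rot: [-173.2, 89.9, 99.6]
contact_force: [-7.9, 4.0, 30.7]
width: 0.0246
```

Call:
{"fn": "carry_out", "kwargs": {
  "rows": [0,0,0,0,0,0,0,0,0,0,0,0,0,0,0,0,0,0,0,0,0,0,0,0,0,0,0,0,0,0],
  "jaw": 1
}}

```text
time: 7.08
eef_pos: [0.4803, 0.0489, 0.1401]
ee_rot: [-65.6, 90.0, -153.0]
contact_force: [0.1, -0.2, -0.2]
width: 0.0853
```

Call:
{"fn": "carry_out", "kwargs": {
  "rows": [0,0,15,0,0,0,0,0,30,0,0,0,0,0,30,0,0,0,0,20,30,0,0,0,-1,40,0,0,0,0,-2,40,0,0,0,0,-2,40,0,0,0,0,-2,40,0,0,0,0,-2,40,0,0,0,0,-2,40,0,0,0,0,-2,40,0,0,0,0,0,0,0,0,0,0]
}}

```text
time: 8.57
eef_pos: [0.4657, 0.3535, 0.2448]
ee_rot: [-166.8, 89.8, 106.3]
contact_force: [0.4, -0.3, -0.9]
width: 0.0855
```

Run:
```python
from h import *
from workcell import grab_frame
import cv2
report(2.4)
s,R=st(); f=grab_frame("wrist"); im=f["image"].copy()
np.savez("wrist2.npz",pos=s['eef_pos'],R=R.as_matrix(),**f)
def proj(p):
    c=f["hand_eye"]; t=R.inv().apply(np.array(p)-s['eef_pos']); q=c[:3,:3].T@(t-c[:3,3]); u=f["intrinsics"]@q; return u[:2]/u[2]
for p in ([.4662,.3544,.096],[.4704,.2545,.096],[.4746,.1546,.096]):
    print(proj(p)); 
cv2.imwrite("pics/wrist2.png",im)
g=grab_frame("side"); cv2.imwrite("pics/side2.png",g["image"]); a=g["image"][120:250,215:315]; cv2.imwrite("pics/side2z.png",cv2.resize(a,None,fx=4.5,fy=4.5,interpolation=cv2.INTER_CUBIC))
```

```text
t 8.57 pos mm [465.7 353.5 244.8] tool x [-0.001  0.003 -1.   ] tool y [ 0.999  0.053 -0.001]
turn needed [-0.16 -0.04 -0.65] F [ 0.38 -0.32 -0.88] w 85.5 q [-42.7  36.4   1.8  97.6  -1.7  45.9 -37. ]
[257.60126919 181.22163374]
[256.37009157 277.96883804]
[255.33491358 359.31418961]
```

View pics/wrist2.png

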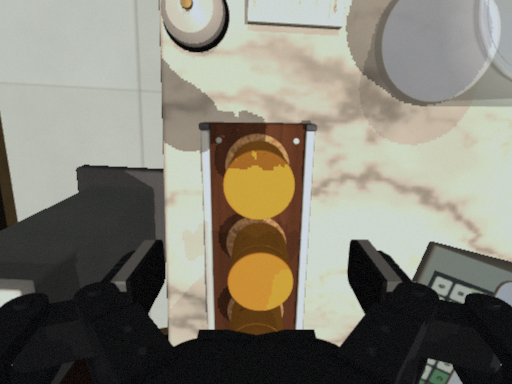

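View pics/side2z.png

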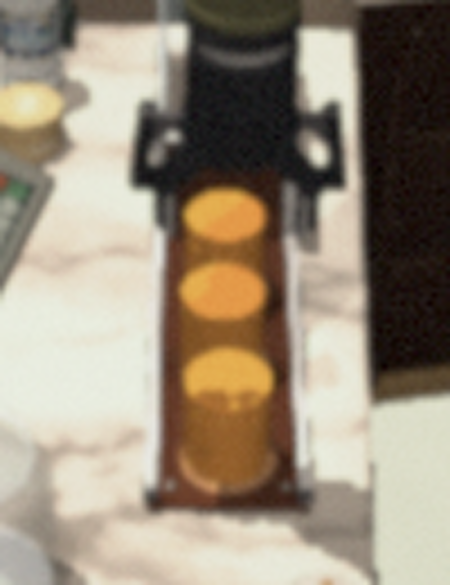

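Run:
```python
from h import *
import cv2
f=np.load("wrist2.npz"); im=f["image"]; hsv=cv2.cvtColor(im,cv2.COLOR_BGR2HSV)
m=cv2.inRange(hsv,(8,150,170),(30,255,255)); 
cs,_=cv2.findContours(m,cv2.RETR_EXTERNAL,cv2.CHAIN_APPROX_NONE)
for c in cs:
    if cv2.contourArea(c)<800: continue
    e=cv2.fitEllipse(c); x,y,w,h=cv2.boundingRect(c); print(e,(x,y,w,h))
    for uv in (e[0],(x+w/2,y+h/2)):
        d=f["R"]@(f["hand_eye"][:3,:3]@np.linalg.solve(f["intrinsics"],[*uv,1])); o=f["pos"]+f["R"]@f["hand_eye"][:3,3]
        print(o+d*(.096-o[2])/d[2])
```

```text
((260.089599609375, 281.258544921875), (56.371177673339844, 64.15579223632812), 88.51040649414062) (228, 253, 65, 57)
[0.47434172 0.2509744  0.096     ]
[0.47477031 0.25072222 0.096     ]
((258.97515869140625, 190.11270141601562), (55.026973724365234, 74.34159088134766), 86.39625549316406) (224, 164, 71, 56)
[0.46792891 0.34601956 0.096     ]
[0.46851524 0.34423492 0.096     ]
```

Run:
```python
from h import *
np.set_printoptions(precision=4,suppress=True)
for p in ((229,376),(225,291),(226,214)): print(plane("side",215+p[0]/4.5,120+p[1]/4.5,.096))
print("base",plane("side",215+228/4.5,120+492/4.5,.012))
f=np.load("wrist2.npz")
d=f["R"]@(f["hand_eye"][:3,:3]@np.linalg.solve(f["intrinsics"],[259.3,185,1])); o=f["pos"]+f["R"]@f["hand_eye"][:3,3]
print(o+d*(.096-o[2])/d[2])
```

```text
[0.4661 0.3512 0.096 ]
[0.4722 0.2545 0.096 ]
[0.4743 0.1572 0.096 ]
base [0.4635 0.3937 0.012 ]
[0.468  0.3509 0.096 ]
```

Call:
{"fn": "carry_out", "kwargs": {
  "rows": [1,-2.5,-40,0,0,-0.5,0,0,-40,0,0,0,0,0,-40,0,0,0,0,0,-30,0,0,0,0,0,-20,0,0,0,0,0,-13,0,0,0,0,0,0,0,0,0,0,0,0,0,0,0],
  "jaw": 1
}}

```text
time: 9.68
eef_pos: [0.469, 0.3465, 0.0631]
ee_rot: [115.6, 89.9, 27.8]
contact_force: [-0.2, 0.2, 0.1]
width: 0.0854
```

Call:
{"fn": "carry_out", "kwargs": {
  "rows": [0,0,0,0,0,0,0,0,0,0,0,0,0,0,0,0,0,0,0,0,0,0,0,0,0,0,0,0,0,0],
  "jaw": 0,
  "grip_force": 45
}}

```text
time: 10.3
eef_pos: [0.4685, 0.3468, 0.0634]
ee_rot: [131.7, 89.9, 43.9]
contact_force: [-1.5, 0.2, 5.5]
width: 0.0663
```

Call:
{"fn": "carry_out", "kwargs": {
  "rows": [0,0,5,0,0,0,0,0,15,0,0,0,0,0,25,0,0,0,0,0,25,0,0,0,0,0,25,0,0,0,0,0,15,0,0,0,0,0,10,0,0,0,0,0,0,0,0,0,0,0,0,0,0,0,0,0,0,0,0,0,0,0,0,0,0,0]
}}

```text
time: 11.68
eef_pos: [0.4681, 0.3464, 0.1818]
ee_rot: [-49.7, 89.9, -137.6]
contact_force: [-0.5, -0.3, -5.6]
width: 0.0665
```

```bash
cat > look.py <<'E'
import sys
from h import *
from workcell import grab_frame
import cv2
n=sys.argv[1]; report(2.4)
F=[st()[0]['contact_force'][2]]
for c in ("side","wrist","scene"):
    g=grab_frame(c)["image"]; F.append(st()[0]['contact_force'][2]); cv2.imwrite(f"pics/{c}{n}.png",g)
    if c=="side": g=cv2.resize(g[110:260,200:330],(0,0),fx=2.56,fy=2.56,interpolation=cv2.INTER_CUBIC)
    if c=="side": a=g
    if c=="wrist": w=g
cv2.imwrite(f"pics/c{n}.png",np.hstack([cv2.resize(a,(333,384)),w[:, 46:466]]))
print("Fz",np.round(F,2))
E
python3 look.py 3
```

```text
t 11.68 pos mm [468.1 346.4 181.8] tool x [-0.001 -0.001 -1.   ] tool y [ 0.999  0.038 -0.001]
turn needed [ 0.04 -0.04  0.21] F [-0.5  -0.34 -5.59] w 66.5 q [-42.   41.1   1.7 101.3  -1.8  37.6 -37.1]
Fz [-5.59 -6.53 -5.45 -6.45]
```

View pics/c3.png

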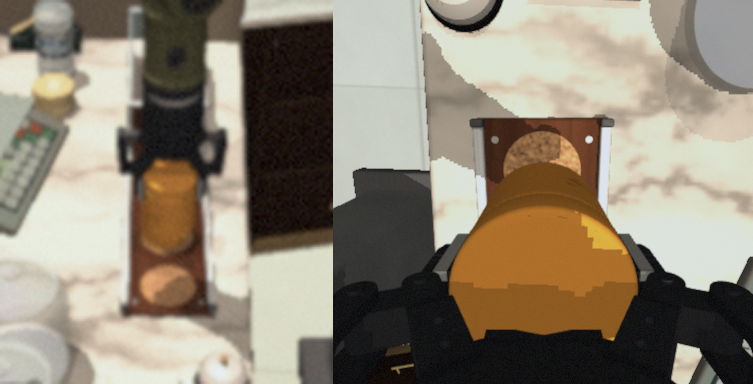

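Call:
{"fn": "carry_out", "kwargs": {
  "rows": [0,0,-15,0,0,0,0,0,-25,0,0,0,0,0,-25,0,0,0,0,0,-25,0,0,0,0,0,-15,0,0,0,0,0,-7,0,0,0,0,0,-4,0,0,0,0,0,-3,0,0,0,0,0,0,0,0,0,0,0,0,0,0,0]
}}

```text
time: 13.08
eef_pos: [0.4685, 0.3467, 0.0637]
ee_rot: [124.8, 90.0, 37.0]
contact_force: [-0.5, -0.5, -6.0]
width: 0.0663
```

Call:
{"fn": "carry_out", "kwargs": {
  "rows": [0,0,-1,0,0,0,0,0,-0.5,0,0,0,0,0,0,0,0,0]
}}

```text
time: 13.45
eef_pos: [0.4685, 0.3467, 0.0634]
ee_rot: [130.8, 89.9, 43.0]
contact_force: [-1.2, -1.0, 6.7]
width: 0.066
```

Contact; release, rise, and go to the middle one.

Call:
{"fn": "carry_out", "kwargs": {
  "rows": [0,0,0,0,0,0,0,0,0,0,0,0,0,0,0,0,0,0,0,0,0,0,0,0],
  "jaw": 1
}}

```text
time: 13.95
eef_pos: [0.4684, 0.3466, 0.0618]
ee_rot: [116.3, 90.0, 28.5]
contact_force: [0.2, 0.1, 0.1]
width: 0.0852
```

Call:
{"fn": "carry_out", "kwargs": {
  "rows": [0,0,15,0,0,0,0,0,30,0,0,0,0,0,30,0,0,0,0,0,25,0,0,0,1,-25,0,0,0,0,1,-35,0,0,0,0,2,-31,0,0,0,0,0,0,0,0,0,0,0,0,0,0,0,0]
}}

```text
time: 15.08
eef_pos: [0.4725, 0.2567, 0.1625]
ee_rot: [144.6, 89.9, 56.8]
contact_force: [-0.1, 0.7, 0.2]
width: 0.0852
```

```bash
python3 look.py 4
```

```text
t 15.07 pos mm [472.5 256.7 162.5] tool x [ 0.001  0.002 -1.   ] tool y [0.999 0.039 0.001]
turn needed [-0.09  0.06  0.18] F [-0.07  0.73  0.16] w 85.2 q [-33.6  40.1   0.3 109.9  -0.5  29.8 -30.7]
Fz [ 0.16 -0.73  0.11  0.32]
```

View pics/c4.png

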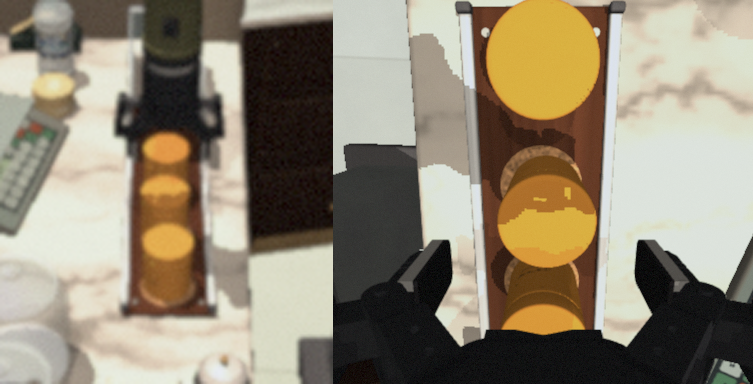

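```bash
cat >> h.py <<'E'
def wpt(u,v,z):
    f=np.load("wrist2.npz"); s,R=st(); M=R.as_matrix(); he=f["hand_eye"]
    d=M@(he[:3,:3]@np.linalg.solve(f["intrinsics"],[u,v,1])); o=s['eef_pos']+M@he[:3,3]
    return np.round(o+d*(z-o[2])/d[2],4)
E
python3 -c "
from h import *
print(wpt(256.5,60,.096),wpt(260,222,.096))
print(wpt(260,321,.096))"
```

```text
[0.4681 0.3501 0.096 ] [0.4745 0.2503 0.096 ]
[0.4778 0.1728 0.096 ]
```

Call:
{"fn": "carry_out", "kwargs": {
  "rows": [1,-4.5,-25,0,0,0,0,0,-35,0,0,0,0,0,-25,0,0,0,0,0,-15,0,0,0,0,0,0,0,0,0,0,0,0,0,0,0],
  "jaw": 1
}}

```text
time: 15.98
eef_pos: [0.4738, 0.2515, 0.0626]
ee_rot: [116.8, 89.9, 29.0]
contact_force: [0.5, 0.9, 0.3]
width: 0.0852
```

Call:
{"fn": "carry_out", "kwargs": {
  "rows": [0,0,0,0,0,0,0,0,0,0,0,0,0,0,0,0,0,0,0,0,0,0,0,0,0,0,0,0,0,0],
  "jaw": 0
}}

```text
time: 16.6
eef_pos: [0.4743, 0.2515, 0.0631]
ee_rot: [117.4, 89.8, 29.6]
contact_force: [0.7, -0.1, 6.6]
width: 0.0664
```

Call:
{"fn": "carry_out", "kwargs": {
  "rows": [0,0,5,0,0,0,0,0,15,0,0,0,0,0,25,0,0,0,0,0,25,0,0,0,0,0,25,0,0,0,0,0,15,0,0,0,0,0,10,0,0,0,0,0,0,0,0,0,0,0,0,0,0,0,0,0,0,0,0,0,0,0,0,0,0,0]
}}

```text
time: 17.98
eef_pos: [0.4731, 0.2509, 0.1813]
ee_rot: [-57.7, 89.9, -145.5]
contact_force: [0.0, 0.1, -1.9]
width: 0.0664
```

```bash
python3 look.py 5
```

```text
t 17.98 pos mm [473.1 250.9 181.3] tool x [-0.001 -0.001 -1.   ] tool y [ 0.999  0.038 -0.001]
turn needed [ 0.03 -0.04  0.21] F [ 0.    0.15 -1.93] w 66.4 q [-33.1  38.3   0.3 109.3  -0.4  32.4 -30.3]
Fz [-1.93 -3.9  -2.28 -3.05]
```

View pics/c5.png

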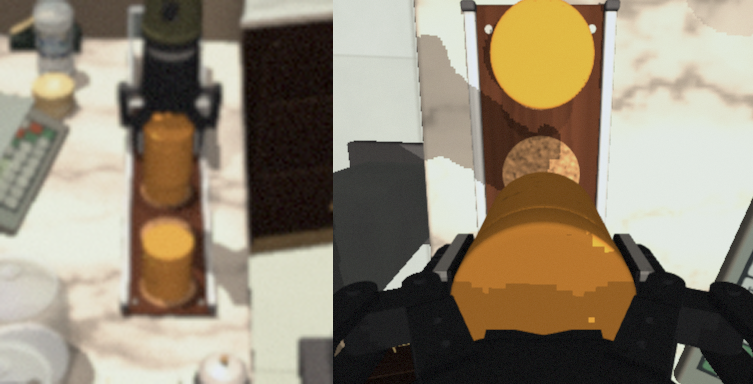

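Call:
{"fn": "carry_out", "kwargs": {
  "rows": [0,0,-15,0,0,0,0,0,-25,0,0,0,0,0,-25,0,0,0,0,0,-25,0,0,0,0,0,-15,0,0,0,0,0,-7,0,0,0,0,0,-4,0,0,0,0,0,-3,0,0,0,0,0,-0.5,0,0,0,0,0,0,0,0,0,0,0,0,0,0,0]
}}

```text
time: 19.5
eef_pos: [0.4737, 0.2512, 0.0631]
ee_rot: [115.6, 89.9, 27.8]
contact_force: [-0.6, -0.8, 5.4]
width: 0.066
```

Call:
{"fn": "carry_out", "kwargs": {
  "rows": [0,0,-0.5,0,0,0,0,0,-0.5,0,0,0,0,0,0,0,0,0]
}}

```text
time: 19.88
eef_pos: [0.4737, 0.2512, 0.063]
ee_rot: [115.1, 89.9, 27.3]
contact_force: [-2.2, -1.3, 16.0]
width: 0.0664
```

Call:
{"fn": "carry_out", "kwargs": {
  "rows": [0,0,0,0,0,0,0,0,0,0,0,0,0,0,0,0,0,0,0,0,0,0,0,0],
  "jaw": 1
}}

```text
time: 20.38
eef_pos: [0.4733, 0.251, 0.0611]
ee_rot: [-53.6, 90.0, -141.5]
contact_force: [0.3, -0.4, -0.7]
width: 0.0855
```

Call:
{"fn": "carry_out", "kwargs": {
  "rows": [0,0,15,0,0,0,0,0,30,0,0,0,0,0,30,0,0,0,0,0,30,0,0,0,1,-25,20,0,0,0,1,-35,0,0,0,0,1,-33,0,0,0,0,0,0,0,0,0,0,0,0,0,0,0,0]
}}

```text
time: 21.5
eef_pos: [0.4765, 0.1589, 0.187]
ee_rot: [135.4, 89.9, 47.6]
contact_force: [-0.4, 0.0, 0.3]
width: 0.0852
```

```bash
python3 look.py 6
```

```text
t 21.5 pos mm [476.5 158.9 187. ] tool x [ 0.001  0.001 -1.   ] tool y [0.999 0.039 0.001]
turn needed [-0.07  0.06  0.19] F [-0.42  0.01  0.31] w 85.2 q [-23.   35.8  -1.1 114.6   1.2  29.5 -22.7]
Fz [ 0.31 -0.21  0.25  0.45]
```

View pics/wrist6.png

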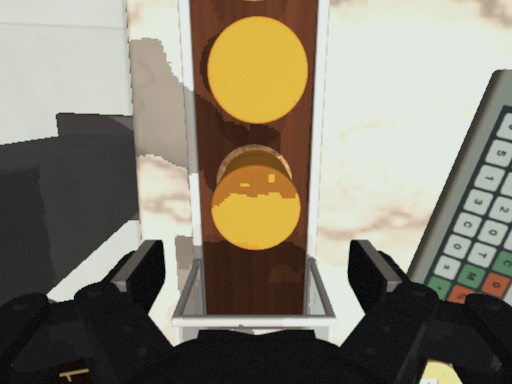

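View pics/scene6.png

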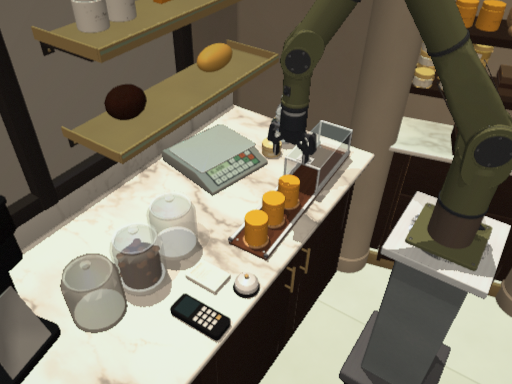

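```bash
python3 -c "
from h import *
print(wpt(256,207,.096),wpt(258,70,.096),'guard edge',wpt(254,318,.114))"
```

```text
[0.4758 0.1548 0.096 ] [0.4733 0.2496 0.096 ] guard edge [0.4776 0.0725 0.114 ]
```

Call:
{"fn": "carry_out", "kwargs": {
  "rows": [-1,-3.5,-25,0,0,0,0,0,-35,0,0,0,0,0,-30,0,0,0,0,0,-22,0,0,0,0,0,-12,0,0,0,0,0,0,0,0,0,0,0,0,0,0,0],
  "jaw": 1
}}

```text
time: 22.52
eef_pos: [0.4758, 0.1549, 0.063]
ee_rot: [109.9, 89.9, 22.1]
contact_force: [-0.9, 0.6, 0.8]
width: 0.0853
```

Call:
{"fn": "carry_out", "kwargs": {
  "rows": [0,0,0,0,0,0,0,0,0,0,0,0,0,0,0,0,0,0,0,0,0,0,0,0,0,0,0,0,0,0],
  "jaw": 0
}}

```text
time: 23.15
eef_pos: [0.4759, 0.1547, 0.0633]
ee_rot: [108.9, 89.9, 21.1]
contact_force: [-0.5, -0.4, 6.3]
width: 0.0664
```

Call:
{"fn": "carry_out", "kwargs": {
  "rows": [0,0,5,0,0,0,0,0,15,0,0,0,0,0,25,0,0,0,0,0,25,0,0,0,0,0,25,0,0,0,0,0,15,0,0,0,0,0,10,0,0,0,0,0,0,0,0,0,0,0,0,0,0,0,0,0,0,0,0,0,0,0,0,0,0,0]
}}

```text
time: 24.52
eef_pos: [0.4751, 0.1544, 0.1819]
ee_rot: [-69.6, 89.9, -157.4]
contact_force: [-0.2, -0.2, -1.0]
width: 0.0662
```

```bash
python3 look.py 7
```

```text
t 24.52 pos mm [475.1 154.4 181.9] tool x [-0.001 -0.    -1.   ] tool y [ 0.999  0.038 -0.001]
turn needed [ 0.02 -0.05  0.21] F [-0.22 -0.17 -0.98] w 66.2 q [-22.6  36.2  -1.1 115.2   1.3  28.6 -22.5]
Fz [-0.98 -2.69 -0.59 -1.84]
```

View pics/c7.png

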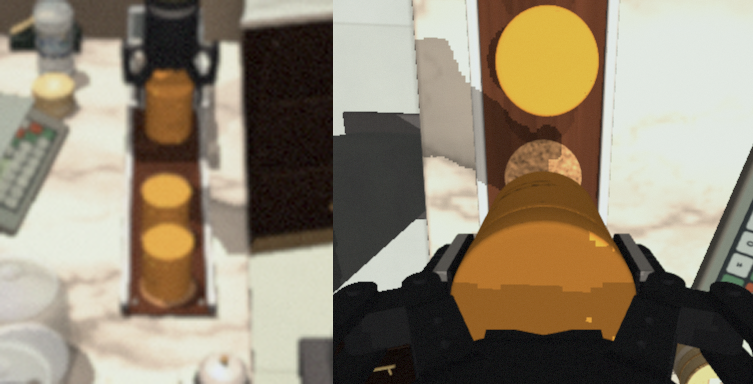

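Right is light (about 1.5–2 N against 6 N and 2.8 N). The left one is the heaviest. Put this one back.

Call:
{"fn": "carry_out", "kwargs": {
  "rows": [0,0,-15,0,0,0,0,0,-25,0,0,0,0,0,-25,0,0,0,0,0,-25,0,0,0,0,0,-15,0,0,0,0,0,-7,0,0,0,0,0,-4,0,0,0,0,0,-3,0,0,0,0,0,-0.5,0,0,0,0,0,0,0,0,0,0,0,0,0,0,0]
}}

```text
time: 26.05
eef_pos: [0.4757, 0.1546, 0.0633]
ee_rot: [107.6, 89.9, 19.8]
contact_force: [-1.1, -1.1, 4.5]
width: 0.0661
```

Call:
{"fn": "carry_out", "kwargs": {
  "rows": [0,0,-0.4,0,0,0,0,0,0,0,0,0,0,0,0,0,0,0,0,0,0,0,0,0],
  "jaw": 1
}}

```text
time: 26.55
eef_pos: [0.4753, 0.1545, 0.0624]
ee_rot: [-56.9, 90.0, -144.7]
contact_force: [-0.3, 0.1, 0.2]
width: 0.0853
```

Call:
{"fn": "carry_out", "kwargs": {
  "rows": [0,0,15,0,0,0,0,0,30,0,0,0,0,0,30,0,0,0,0,0,30,0,0,0,-1,30,20,0,0,0,-2,40,0,0,0,0,-2,45,0,0,0,0,-2,45,0,0,0,0,-1,35,0,0,0,0,0,0,0,0,0,0,0,0,0,0,0,0]
}}

```text
time: 27.92
eef_pos: [0.4673, 0.3485, 0.188]
ee_rot: [10.5, 89.9, -77.3]
contact_force: [0.7, -0.8, -0.3]
width: 0.0852
```

```bash
python3 look.py 8
```

```text
t 27.93 pos mm [467.3 348.5 188. ] tool x [ 0.    -0.001 -1.   ] tool y [0.999 0.038 0.   ]
turn needed [0.05 0.01 0.24] F [ 0.68 -0.82 -0.27] w 85.2 q [-42.2  40.7   1.6 101.   -1.6  38.4 -37.5]
Fz [-0.27  0.01 -0.59  0.6 ]
```

View pics/c8.png

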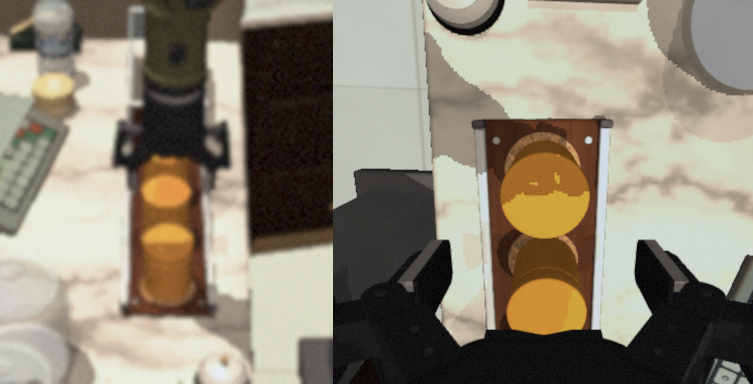

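Call:
{"fn": "carry_out", "kwargs": {
  "rows": [0.5,1,-25,0,0,0,0,0,-35,0,0,0,0,0,-30,0,0,0,0,0,-23,0,0,0,0,0,-12,0,0,0,0,0,0,0,0,0,0,0,0,0,0,0],
  "jaw": 1
}}

```text
time: 28.95
eef_pos: [0.4685, 0.3507, 0.0633]
ee_rot: [121.8, 89.9, 34.0]
contact_force: [-0.4, 0.0, -0.7]
width: 0.0852
```

Call:
{"fn": "carry_out", "kwargs": {
  "rows": [0,0,0,0,0,0,0,0,0,0,0,0,0,0,0,0,0,0,0,0,0,0,0,0,0,0,0,0,0,0],
  "jaw": 0
}}

```text
time: 29.58
eef_pos: [0.4685, 0.3509, 0.0636]
ee_rot: [122.6, 89.9, 34.8]
contact_force: [0.6, -0.5, 5.2]
width: 0.0661
```

Call:
{"fn": "carry_out", "kwargs": {
  "rows": [0,0,5,0,0,0,0,0,15,0,0,0,0,0,25,0,0,0,0,0,25,0,0,0,0,0,25,0,0,0,0,0,25,0,0,0,0,0,20,0,0,0,0,0,10,0,0,0,0,0,2,0,0,0,0,0,0,0,0,0,0,0,0,0,0,0,0,0,0,0,0,0]
}}

```text
time: 31.08
eef_pos: [0.4676, 0.3503, 0.2138]
ee_rot: [-50.3, 89.9, -138.2]
contact_force: [-0.3, -0.3, -5.9]
width: 0.0663
```

```bash
python3 look.py 9
```

```text
t 31.07 pos mm [467.6 350.3 213.8] tool x [-0.001 -0.001 -1.   ] tool y [ 0.999  0.038 -0.001]
turn needed [ 0.04 -0.05  0.21] F [-0.3  -0.28 -5.86] w 66.3 q [-42.4  38.7   1.8  99.4  -1.7  42.  -37.6]
Fz [-5.86 -7.05 -6.64 -5.77]
```

View pics/scene9.png

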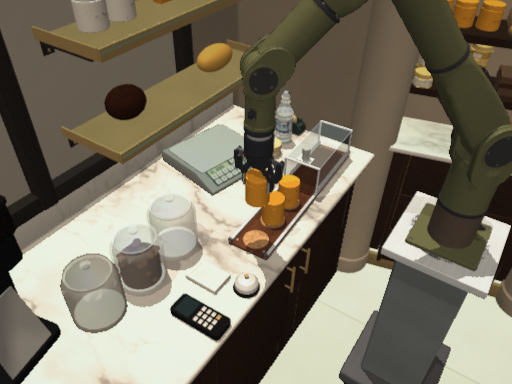

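View pics/c9.png

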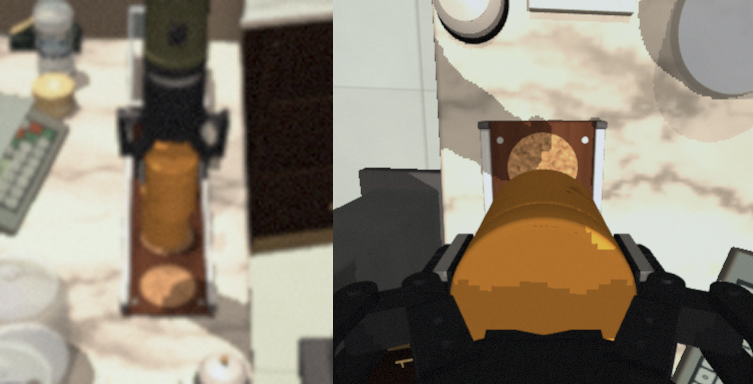

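Call:
{"fn": "carry_out", "kwargs": {
  "rows": [0,0,0,0,0,0,0,0,0,0,0,0,0,0,0,0,0,0,0,0,0,0,0,0]
}}

```text
time: 31.72
eef_pos: [0.4678, 0.3505, 0.2145]
ee_rot: [105.9, 90.0, 18.1]
contact_force: [0.8, -0.2, -6.3]
width: 0.0661
```

```bash
python3 -c "
from h import *
report(2.4)
from workcell import robot
print(robot.hand_in())"
```

```text
t 31.73 pos mm [467.8 350.5 214.5] tool x [ 0.  0. -1.] tool y [0.999 0.038 0.   ]
turn needed [-0.    0.01  0.21] F [ 0.82 -0.17 -6.33] w 66.1 q [-42.4  38.7   1.8  99.4  -1.7  42.  -37.6]
the job is handed in; nothing more can be done
None
```

The left canister is the heaviest. I handed the job in at 31.7 s while holding it upright and still, with its underside about 15 cm above the board.

- **Guard:** I slid it about 307 mm to its end stop and let go. In the last scene picture it is still fully open at the right end.
- **Hefting, left to right:** each canister was lifted about 12 cm and set back on its cork disc before the next. The pull readings were about 6 N (left), 2.8 N (middle) and 1.5 N (right). Single readings scattered by about 1 N, but the gap to the left one is far larger than that. Re-lifting the left one at the end again read about 6.3 N.
- **Other things:** the last scene picture shows the middle and right canisters standing in their places and the bell, order pad and card terminal unmoved. I did not measure the right canister's position after setting it down.
- **Disagreements:** positions from the wrist camera, the side camera and the knob differed by 2 to 4 mm, within the jaw clearance. My first grip on the left canister was about 4 mm off along the board, with no visible effect. The highest force I saw was about 31 N at the wrist, while easing off the gripped knob before letting go.

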